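Set up and wind the clockwork vase display

ROBOT

A 6-joint arm with a two-finger parallel gripper is mounted at the origin on the work surface; the furniture and walls round the work are solid. World frame = base frame: x ahead of the robot, y to its left, z up, the work surface at z = 0. Lengths are in mm, angles in degrees, forces in N, time in s.
With the tool pointing down it reaches from about 275 to 750 mm from the base axis. Payload 10.2 kg.
Tool frame: the origin (TCP) lies midway between the tips of the shut fingers; the grasp point (between the pads) lies 19 mm behind it; z points along the fingers, y is the line along which they close (so a half turn about z gives the same grasp; the last joint's range is limited). The gripper opens to 85 mm and grips with 20 to 120 N. Pads are 22 mm wide; open, the fingers measure 114 mm over their backs; the gripper's body (76 mm by 85 mm) begins 54 mm behind the grasp point. The pads swing forward as they close: fully open they stand 13 mm farther back than shut.
Start: joints at [-12.8, 17.928, 85.812, -0, 76.261, -12.8], TCP at [525.006, -0.013, 231.294] pointing down, gripper open.
Joint ranges: [-168.41, 168.41], [-55.51, 124.54], [10.69, 146.95], [-70.63, 250.63], [1, 178], [-165.06, 165.06]. Speed limits (degrees/s): [136.94, 136.94, 172.46, 180, 180, 180].

INTERFACE

Orientations are given as a 3x3 rotation matrix whose columns are the frame's x, y, z axes.
In Python, from station import sensors, cams, workorder gives the robot as it stands.
- The arm moves only by the tool carry_out, never from a script. Its argument "increments" is a list of rows, each a list of 3 entries, a list of its own where there are three numbers: the opening, from -1 (shut) to 1 (fully open), so that 0 is half open, then the shift along the tool's x, y, z normalised to -1 to 1, where 1 is 1 m, then the turn, a rotation vector about the tool's x, y, z normalised to -1 to 1, where 1 is 90 degrees. A call has 1 to 20 rows; each row shifts and turns the commanded pose from where the row before left it, along the tool's axes as they then stand; what a row does not reach is not made up. A row lasts 1/10 s, in which the tool goes at most 50 mm and 8.59 degrees, less where a joint would pass 70% of its speed; a pose out of reach is approached as far as the arm can. A call with a number of a shift or a turn outside -1 to 1 is refused whole. A call with a gripper value outside its range is refused whole. The fingers move at their own pace and stop on an object; "squeeze" is the grip in N (left out, the last holds). Time passes only in rows, so rows that do not move let the fingers close. It gives the time, the measured TCP pose, the force, the opening and the grip force at its end, in the units of the state.
- sensors.state(): the state, without advancing time (a new reading comes with each control period).
- cams.get_image(name): name is "scene" or "side" or "wrist"; returns a dict with "image" (420x560x3 uint8, blue, green, red), "range_z" (420x560 float32, mm along the optical axis (not along the pixel's ray), 0 where there is no reading), "intrinsics" (3x3 intrinsics, pixels), "xyz" and "rotation" of the camera in the world. Camera axes: x right, y up, looking along -z (the intrinsics and any distortion apply to the point x, -y, -z); pixel columns grow to the right and rows downward; lengths in mm; the calibration is good to about 2 mm. A picture is of the moment at which its call begins.
- workorder.close_job(): hands the job in; it is judged then, once.
The state is a dict: "clock": time; "joint_pos": joint angles; "joint_velocities": joint speeds; "tau": joint torques, N m; "tool_pos": TCP position; "orientation": TCP orientation; "contact_force": force on the tool from outside, world axes, zero at the start; "moment": the same for the moment, N m; "gripper_width": finger opening in mm; "finger_force": force on a finger pad.
Only numpy, scipy, OpenCV 4.12 (cv2) and the standard library are available. Lean on these libraries where they do the work, as an engineer would, in place of code of your own. Each camera call takes 0.05 s, during which the arm holds its last target. There are 200 camera calls.

TASK

Change over the clockwork display stand: put the old clay pot or pots from its round platter away in the shallow wooden tray, then bring every bud vase out of the rack, lifting each up over the front rail, and set it down gently upright on a cork disc of the platter, one to a disc. When all is loaded, wind the stand's key clockwise, in as many part turns as it takes, fully up to its stop. Leave the glue bottle standing in the rack and the duck where it is.

Things in the scene. Friction and masses are not known exactly. Their poses are not given: they have to be found in the camera images.
- rack: fixed open wooden rack, 116 mm deep (its x) by 384 mm wide (its y), nothing above it. Origin: centre of the underside; its front (-x side) faces roughly to the robot. Board top 30 mm above the origin. Front retaining rail: two level 8 mm steel rods 50 mm in front of the origin, the upper's top 79 mm above the origin (49 mm above the board). Back strip 50 mm and end cheeks 58 mm above the board
- vase_a: glass bud vase, 150 mm tall, upright on the rack's board at the start. Round bulb foot 47 mm across up to 53 mm high, then a straight round neck 24 mm across up to the mouth, best gripped there, 100 to 130 mm above the foot. 0.12 kg. Origin: centre of the underside, z up its axis. May be absent (3 or 4 of the vases are there)
- vase_b: glass bud vase, 144 mm tall, upright on the rack's board at the start. Round bulb foot 45 mm across up to 53 mm high, then a straight round neck 24 mm across up to the mouth, best gripped there, 100 to 130 mm above the foot. 0.12 kg. Origin: centre of the underside, z up its axis. May be absent (3 or 4 of the vases are there)
- vase_c: glass bud vase, 150 mm tall, upright on the rack's board at the start. Round bulb foot 47 mm across up to 53 mm high, then a straight round neck 24 mm across up to the mouth, best gripped there, 100 to 130 mm above the foot. 0.12 kg. Origin: centre of the underside, z up its axis. May be absent (3 or 4 of the vases are there)
- vase_d: glass bud vase, 144 mm tall, upright on the rack's board at the start. Round bulb foot 45 mm across up to 53 mm high, then a straight round neck 24 mm across up to the mouth, best gripped there, 100 to 130 mm above the foot. 0.12 kg. Origin: centre of the underside, z up its axis. May be absent (3 or 4 of the vases are there)
- glue_bottle: brown dropper bottle, 33 mm across, 102 mm tall, standing among the vases in the rack; it stays there. Origin: centre of the underside
- stand: fixed clockwork display stand. Origin: table level under the centre of its round wooden platter, which is 236 mm across with its flat top 22 mm up; the platter is locked and does not turn. Grey winding housing 90 x 88 mm, 50 mm high, centred 168 mm along +y from the origin, with the key upright on top of it
- disc_0 (a point): centre of one of the four flush cork discs (66 mm across, 96 mm apart in a square) on the platter's top; disc at stand x 48, y 48 mm
- disc_1 (a point): centre of one of the four flush cork discs (66 mm across, 96 mm apart in a square) on the platter's top; disc at stand x -48, y 48 mm
- disc_2 (a point): centre of one of the four flush cork discs (66 mm across, 96 mm apart in a square) on the platter's top; disc at stand x -48, y -48 mm
- disc_3 (a point): centre of one of the four flush cork discs (66 mm across, 96 mm apart in a square) on the platter's top; disc at stand x 48, y -48 mm
- winder (a joint): angle of the winding key, rad: 0 run down, grows clockwise seen from above, hard stop 6.0 fully wound; starts between 0 and 1.2. Winding takes up to 0.25 N m, more as the spring tightens; the key stays where it is let go
- key_wing (a point): middle of the brass key's flat upright wing, on its vertical turning axis, 85 mm above the table. The wing is 44 to 60 mm long (along this point's x), 8 mm thick (its y), 28 mm high, its underside 21 mm above the housing; the point turns with the key
- empties_tray: fixed shallow wooden tray for empties, 160 mm (its x) by 200 mm (its y), 35 mm high, walls 6 mm, floor about 6 mm thick. Origin: centre of the underside
- pot_a: small clay pot, 58 mm across the rim, 37 mm across the foot, 45 mm high, 0.054 kg, upright on the platter at the start. Origin: centre of the underside. May be absent (1 or 2 pots are there)
- pot_b: small clay pot, 49 mm across the rim, 32 mm across the foot, 38 mm high, 0.045 kg, upright on the platter at the start. Origin: centre of the underside. May be absent
- rubber_duck: small yellow duck 56 x 46 x 42 mm on the table, a bystander. Origin: centre of the underside
There are look-alikes about, which are no part of the job. Leave any orange or purple look-alike of the vase_d alone.

How it is judged (in metres and radians):
On the way, in this order (a step that is already met when the one before it is completed fails the run):
1. every pot lies in the tray (x of pot_a in the frame of empties_tray between -0.075 and 0.075 m and y of pot_a in the frame of empties_tray between -0.095 and 0.095 m and z of each of pot_a, pot_b in the frame of empties_tray below 0.045 m and linear speed of each of pot_a, pot_b below 0.03 m/s and contact force between the fingers and pot_a below 0.1 N and x of pot_b in the frame of empties_tray between -0.075 and 0.075 m and y of pot_b in the frame of empties_tray between -0.095 and 0.095 m and contact force between the fingers and pot_b below 0.1 N), for 0.2 s.
2. every vase stands on a cork disc, the pots still in the tray (all of step 1 and (horizontal distance between vase_a and disc_0 below 0.02 m or horizontal distance between vase_a and disc_1 below 0.02 m or horizontal distance between vase_a and disc_2 below 0.02 m or horizontal distance between vase_a and disc_3 below 0.02 m) and height (world z) of vase_a between 0.015 and 0.03 m and angle between each of vase_a, vase_b, vase_c, vase_d's own z axis and vertical below 0.1 rad and linear speed of each of vase_a, vase_b, vase_c, vase_d below 0.03 m/s and contact force between the fingers and vase_a below 0.1 N and (horizontal distance between vase_b and disc_0 below 0.02 m or horizontal distance between vase_b and disc_1 below 0.02 m or horizontal distance between vase_b and disc_2 below 0.02 m or horizontal distance between vase_b and disc_3 below 0.02 m) and height (world z) of vase_b between 0.015 and 0.03 m and contact force between the fingers and vase_b below 0.1 N and (horizontal distance between vase_c and disc_0 below 0.02 m or horizontal distance between vase_c and disc_1 below 0.02 m or horizontal distance between vase_c and disc_2 below 0.02 m or horizontal distance between vase_c and disc_3 below 0.02 m) and height (world z) of vase_c between 0.015 and 0.03 m and contact force between the fingers and vase_c below 0.1 N and (horizontal distance between vase_d and disc_0 below 0.02 m or horizontal distance between vase_d and disc_1 below 0.02 m or horizontal distance between vase_d and disc_2 below 0.02 m or horizontal distance between vase_d and disc_3 below 0.02 m) and height (world z) of vase_d between 0.015 and 0.03 m and contact force between the fingers and vase_d below 0.1 N), for 0.2 s.
3. the key is wound up to its stop (value of joint winder above 5.6 rad), for 0.2 s.
At the end, for the whole second after the job is handed in: All present vases stand upright (within 0.1 rad), released and still on the platter, each centred within 20 mm of a cork disc; all present pots are released inside the tray; the key is past 5.6 rad; the glue bottle stands upright in the rack (all of step 2 and value of joint winder above 5.6 rad and x of glue_bottle in the frame of rack between -0.06 and 0.06 m and y of glue_bottle in the frame of rack between -0.18 and 0.18 m and z of glue_bottle in the frame of rack below 0.04 m and angle between glue_bottle's own z axis and vertical below 0.15 rad); the robot touches nothing.
It fails at once if a glass vase is dropped (falls free faster than 0.7 m/s) ((linear speed of vase_a above 0.7 m/s and contact force between the fingers and vase_a below 0.05 N) or (linear speed of vase_b above 0.7 m/s and contact force between the fingers and vase_b below 0.05 N) or (linear speed of vase_c above 0.7 m/s and contact force between the fingers and vase_c below 0.05 N) or (linear speed of vase_d above 0.7 m/s and contact force between the fingers and vase_d below 0.05 N)).
It fails at once if a vase is knocked over (angle between any of vase_a, vase_b, vase_c, vase_d's own z axis and vertical above 0.8 rad).
It fails at once if the key is wound with vases still to be loaded (value of joint winder above 5.6 rad and horizontal distance between any of vase_a, vase_b, vase_c, vase_d and stand above 0.16 m).
It fails at once if the glue bottle is lifted out of the rack (height (world z) of glue_bottle above 0.09 m).
It fails at once if the duck is pushed more than 3 cm (distance of rubber_duck from where it was at the start of the episode above 0.03 m).
Of vase_a, vase_b, vase_c, vase_d only 3 to 4 are there at a start; the rules pass over those that are not, and their reading is None.
Of pot_a, pot_b only 1 to 2 are there at a start; the rules pass over those that are not, and their reading is None.
At some moment in a run one of pot_a, pot_b may be knocked a few centimetres aside while the robot is not near it.
It also fails if it takes over 210 s, if anything falls off the work surface, if the arm or the gripper's body presses on something with over 40 N, if the wrist force passes 120 N, or if a joint passes its speed limit or range.

## Working session

There is one attempt and no reset: what is moved stays moved. The work goes in short steps, Python scripts to look and compute and a tool call to move; the robot and the scene stay as the last step left them, time stands still between calls to the robot, and variables do not carry over. Pictures are saved under pics/ and viewed, at most 14 in all, crops included, and the job is handed in when it is done.

Besides the shell and the picture viewer there is one more tool, called after "Call:" as name([rows], argument=value, ...), one row to a line, values as JSON. carry_out: Moves the arm, as the interface text tells. Its arguments: {"type":"object","properties":{"increments":{"type":"array"},"squeeze":{"type":"number"}},"required":["increments"]}

```bash
mkdir -p pics; ls; cat > h.py <<'E'
import numpy as np, cv2
from station import sensors, cams, workorder
def grab(n):
    d=cams.get_image(n); return d
def cloud(d):
    K=np.array(d["intrinsics"]); Z=d["range_z"].astype(float); h,w=Z.shape
    u,v=np.meshgrid(np.arange(w),np.arange(h))
    p=np.stack([(u-K[0,2])/K[0,0]*Z,-(v-K[1,2])/K[1,1]*Z,-Z],-1)
    P=p@np.array(d["rotation"]).T+np.array(d["xyz"]); P[Z<=0]=np.nan
    return P
E
python3 - <<'E'
from h import *
import pickle
for n in ["scene","side","wrist"]:
    d=grab(n); cv2.imwrite(f"pics/{n}0.png",d["image"]); pickle.dump(d,open(n+"0.pkl","wb"))
    print(n,d["xyz"],np.round(d["rotation"],2).tolist(),np.round(d["intrinsics"],1).tolist(),[k for k in d], (d["range_z"]>0).mean())
s=sensors.state();print(s)
E
```

```text
pics
scene [-142.44486176  744.83184945  623.48822959] [[-0.68, 0.35, -0.65], [-0.74, -0.32, 0.6], [0.0, 0.88, 0.48]] [[405.6, 0.0, 280.5], [0.0, 405.6, 210.7], [0.0, 0.0, 1.0]] ['image', 'range_z', 'intrinsics', 'xyz', 'rotation'] 0.9165391156462585
side [  578.10320978 -1010.20855577   825.89112598] [[1.0, 0.03, -0.02], [-0.04, 0.57, -0.82], [-0.01, 0.82, 0.57]] [[411.2, 0.0, 287.3], [0.0, 411.2, 213.0], [0.0, 0.0, 1.0]] ['image', 'range_z', 'intrinsics', 'xyz', 'rotation'] 0.9960926870748299
wrist [525.94212159  69.90575922 373.22732682] [[1.0, -0.0, 0.0], [0.0, 0.96, 0.28], [-0.0, -0.28, 0.96]] [[372.4, 0.0, 282.2], [0.0, 372.4, 208.4], [0.0, 0.0, 1.0]] ['image', 'range_z', 'intrinsics', 'xyz', 'rotation'] 0.9961947278911565
{'clock': 0.15, 'joint_pos': array([-1.27999676e+01,  1.79516821e+01,  8.58417944e+01,  1.43467466e-03,
        7.62621999e+01, -1.27996477e+01]), 'joint_velocities': array([-0.00537083, -0.01184707, -0.12172375,  0.02698603, -0.04047668,
       -0.0012579 ]), 'tau': array([ 1.79854873e-03, -4.12368500e+01, -2.59796566e+01, -1.57318855e-04,
        3.17765021e-03, -3.62555340e-05]), 'tool_pos': array([5.24815352e+02, 3.53239060e-02, 2.30884660e+02]), 'orientation': array([[ 1.16541290e-05,  9.99999556e-01, -9.42199387e-04],
       [ 9.99999971e-01, -1.14289432e-05,  2.39005218e-04],
       [ 2.38994344e-04, -9.42202145e-04, -9.99999528e-01]]), 'contact_force': array([ 0.60293462, -0.68849797,  0.90292535]), 'moment': array([0.01370217, 0.01093677, 0.02125367]), 'finger_force': 0.0, 'gripper_width': 85.72602732918945}
```

View pics/scene0.png

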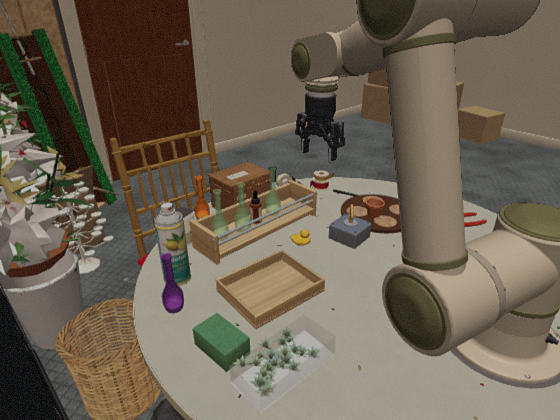

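View pics/side0.png

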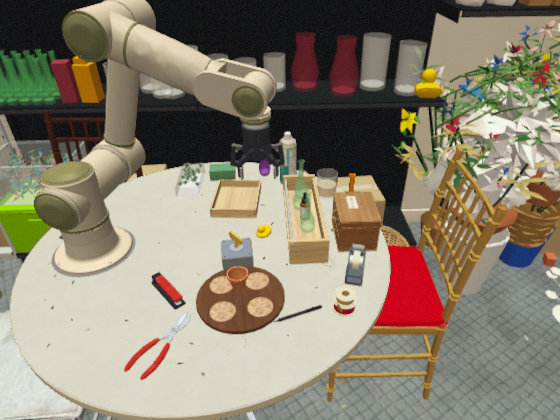

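View pics/wrist0.png

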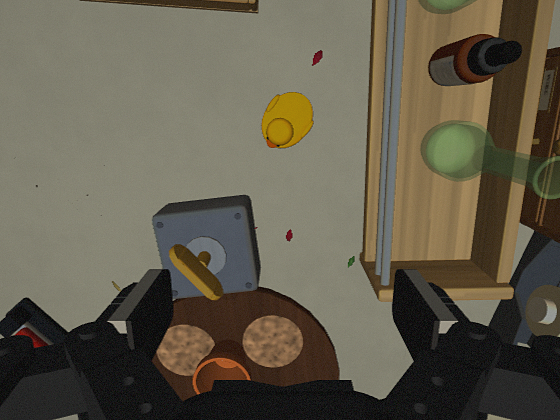

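The scene view shows three green vases in the rack at about (218,220), (241,213) and (272,193), with the brown glue bottle at (256,208). The orange look-alike is at (202,205) and the purple one at (170,290). The side view shows the stand at (240,298), one pot at (237,276), the key at (236,240), the tray at (237,198) and the duck at (264,231). Next I'll make a top-down map from the three depth clouds.

```bash
cat >> h.py <<'E'
def project(d,P):
    P=np.atleast_2d(P); c=(P-np.array(d["xyz"]))@np.array(d["rotation"]); K=np.array(d["intrinsics"])
    return np.stack([K[0,0]*c[:,0]/-c[:,2]+K[0,2],K[1,1]*-c[:,1]/-c[:,2]+K[1,2]],-1)
E
python3 - <<'E'
from h import *
import pickle
x0,x1,y0,y1,s=250,820,-300,480,1.0
H=np.full((780,570),-99.);M=np.zeros((780,570,3),np.uint8)
for n in ["scene","side","wrist"]:
    d=pickle.load(open(n+"0.pkl","rb"));P=cloud(d).reshape(-1,3);c=d["image"].reshape(-1,3)
    k=np.isfinite(P).all(1)&(P[:,0]>x0)&(P[:,0]<x1-1)&(P[:,1]>y0)&(P[:,1]<y1-1)&(P[:,2]<190)
    # drop robot gripper: dark & high
    P=P[k];c=c[k]
    o=np.argsort(P[:,2])
    for p,q in zip(P[o],c[o]):
        i=int(y1-p[1]);j=int(p[0]-x0)
        if p[2]>H[i,j]-3:
            H[i,j]=max(p[2],H[i,j]);cv2.rectangle(M,(j,i),(j+1,i+1),q.tolist(),-1)
np.save("H.npy",H)
for x in range(300,820,100): cv2.line(M,(x-x0,0),(x-x0,779),(255,0,255),1)
for y in range(-300,480,100): cv2.line(M,(0,y1-y),(569,y1-y),(255,0,255),1)
M=cv2.rotate(M,cv2.ROTATE_90_CLOCKWISE)
cv2.imwrite("pics/top0.png",M)
for n in ["scene","side"]:
    d=pickle.load(open(n+"0.pkl","rb"));P=cloud(d);hsv=cv2.cvtColor(d["image"],cv2.COLOR_BGR2HSV)
    m=(hsv[...,0]>35)&(hsv[...,0]<85)&(hsv[...,1]>40)&(P[...,0]>550)&(P[...,0]<800)&(P[...,2]>30)&(P[...,2]<220)
    N,L,S,C=cv2.connectedComponentsWithStats(m.astype(np.uint8))
    for i in range(1,N):
        if S[i,4]>40: print(n,C[i].round(),S[i],np.nanmin(P[L==i],0).round(),np.nanmax(P[L==i],0).round())
E
```

```text
scene [272. 193.] [266 166  14  46 342] [644.  21.  48.] [678.  59. 183.]
scene [241. 210.] [235 185  15  42 288] [627. 150.  54.] [659. 184. 176.]
scene [219. 218.] [212 191  15  45 336] [605. 218.  56.] [665. 270. 175.]
scene [176. 237.] [167 232  17   9  67] [585. 371. 125.] [596. 411. 149.]
scene [180. 262.] [172 250  17  23 164] [585. 365.  40.] [599. 410.  89.]
side [289. 153.] [287 146  10  18  42] [620. 351.  93.] [654. 381. 160.]
side [303. 198.] [294 160  20  70 603] [635.   3.  48.] [688. 243. 178.]
side [283. 170.] [280 165   9  13  53] [593. 352.  33.] [623. 381.  89.]
```

View pics/top0.png

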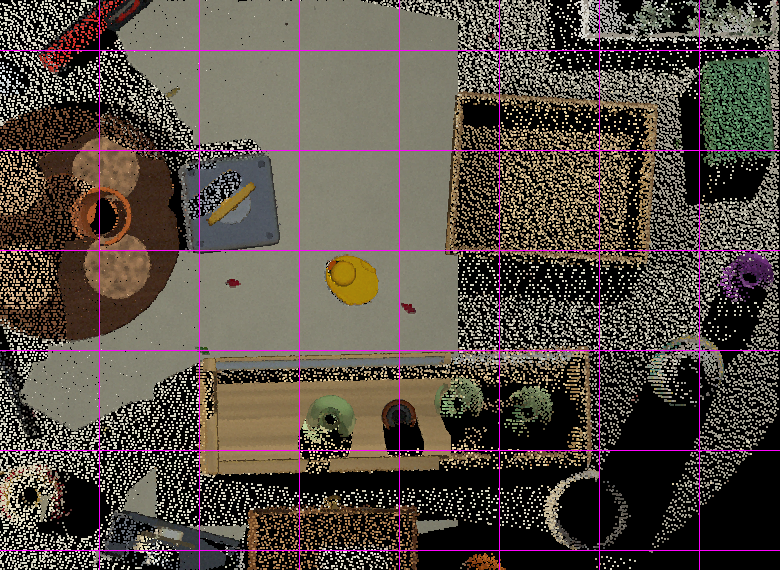

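The map shows (column = y+300, row = x−250):
- **Pot:** the only one, at (103,216), with an orange rim about 58 mm across, so pot_a.
- **Vases:** three light-green ones in the rack at (331,415), (460,398) and (530,408). The glue bottle is at (398,415).
- **Look-alikes:** the orange one is behind the rack and the purple one stands right of the tray. Both stay where they are.

Next I'll refine the fits and make the confirming crop.

```bash
cat > fit.py <<'E'
from h import *
from scipy.optimize import least_squares
def circ(xy,r=None,x0=None):
    x0=np.nanmedian(xy,0) if x0 is None else x0
    if r: f=least_squares(lambda p:np.hypot(*(xy-p).T)-r,x0,loss="soft_l1",f_scale=1.5);return f.x,r,np.abs(f.fun).mean()
    f=least_squares(lambda p:np.hypot(*(xy-p[:2]).T)-p[2],[*x0,30],loss="soft_l1",f_scale=1.5);return f.x[:2],f.x[2],np.abs(f.fun).mean()
E
python3 - <<'E'
from fit import *
import pickle
D={n:pickle.load(open(n+"0.pkl","rb")) for n in ["scene","side","wrist"]}
Pc={n:cloud(D[n]) for n in D}
A=np.concatenate([Pc[n].reshape(-1,3) for n in D]);A=A[np.isfinite(A).all(1)]
def near(x,y,r,z0,z1,src=A): return src[(np.hypot(src[:,0]-x,src[:,1]-y)<r)&(src[:,2]>z0)&(src[:,2]<z1)]
# platter edge: side cam dark brown at z~22
for n in ["side","wrist"]:
    P=Pc[n];hsv=cv2.cvtColor(D[n]["image"],cv2.COLOR_BGR2HSV)
    k=(abs(P[...,2]-22)<6)&(np.hypot(P[...,0]-465,P[...,1]+238)<140)
    print(n,"plat z",np.median(P[k][:,2]),k.sum())
    xy=P[k][:,:2]; h=cv2.convexHull(xy.astype(np.float32))[:,0]
    print("hull circle",cv2.minEnclosingCircle(h.reshape(-1,1,2).astype(np.float32)))
    cork=k&(hsv[...,2]>110)&(hsv[...,1]<140)
    N,L,S,C=cv2.connectedComponentsWithStats(cork.astype(np.uint8))
    for i in range(1,N):
        if S[i,4]>80: print("disc",cv2.minEnclosingCircle(P[L==i][:,:2].astype(np.float32).reshape(-1,1,2)),P[L==i].mean(0).round(1),S[i,4])
p=near(466,-198,45,55,75);print("pot",circ(p[:,:2]),p[:,2].max())
for n,c in dict(v1=(665,31),v2=(648,160),v3=(658,230)).items():
    for src in ["all","scene","side"]:
        s=A if src=="all" else Pc[src].reshape(-1,3)
        p=near(*c,30,110,190,s)
        if len(p)>8: print(n,src,len(p),circ(p[:,:2],12),p[:,2].max())
p=near(665,98,30,60,100);print("glue",circ(p[:,:2],16.5))
W=Pc["wrist"].reshape(-1,3);p=near(453,-68,45,78,110,W)
c,sz,a=cv2.minAreaRect(p[:,:2].astype(np.float32));print("key",c,sz,a,p[:,2].max(),np.linalg.svd(p[:,:2]-p[:,:2].mean(0),full_matrices=0)[2][0])
p=near(453,-68,70,44,56,W);print("housing",cv2.minAreaRect(p[:,:2].astype(np.float32)),np.median(p[:,2]))
p=near(429,253,140,28,42);print("tray",cv2.minAreaRect(p[:,:2].astype(np.float32)))
c=D["scene"]["image"][130:270,150:330];cv2.imwrite("pics/crop1.png",cv2.resize(c,None,fx=4,fy=4,interpolation=2))
E
```

```text
side plat z 20.1559131016856 4316
hull circle ((469.9660949707031, -228.8668212890625), 128.0576629638672)
disc ((531.9769287109375, -181.84091186523438), 49.98928451538086) [ 521.5 -182.5   20.3] 393
disc ((437.8890380859375, -243.22024536132812), 92.69953155517578) [ 424.6 -251.5   20.5] 857
disc ((528.9327392578125, -277.1895751953125), 44.28654861450195) [ 526.3 -278.    20.4] 479
wrist plat z 21.97778183888144 12564
hull circle ((486.7170104980469, -209.4286651611328), 106.22175598144531)
disc ((514.8363647460938, -182.3638916015625), 33.4500617980957) [ 514.7 -181.9   22.3] 2264
disc ((419.61328125, -194.2725372314453), 33.47332763671875) [ 417.2 -191.5   22.3] 1868
pot (array([ 466.31930517, -196.41342284]), np.float64(26.72520916397115), np.float64(1.432880231900342)) 70.3852505941611
v1 all 3058 (array([673.18621029,  31.36604176]), 12, np.float64(2.190086623740028)) 182.70663732204696
v1 scene 159 (array([673.11268318,  30.80355046]), 12, np.float64(1.96956691053448)) 182.70663732204696
v1 side 128 (array([671.28575172,  32.92102902]), 12, np.float64(1.8685826084336745)) 17
[... 392 characters left out ...]
311990464887903)) 175.3044697540081
v3 scene 172 (array([663.46879963, 226.49798617]), 12, np.float64(1.9600473060181016)) 175.3044697540081
v3 side 62 (array([661.15129057, 229.6764851 ]), 12, np.float64(2.537198405552645)) 174.3962035599268
glue (array([668.1988769 ,  99.63755913]), 16.5, np.float64(1.74822722795194))
key (453.8680114746094, -68.62311553955078) (8.269535064697266, 59.210140228271484) 40.31798553466797 100.4206140224199 [ 0.65456551 -0.75600528]
housing ((453.48321533203125, -68.38160705566406), (89.95265197753906, 87.5068130493164), 6.973597526550293) 49.755000032443405
tray ((429.56146240234375, 249.7114715576172), (208.18505859375, 164.54818725585938), 86.29645538330078)
```

View pics/crop1.png

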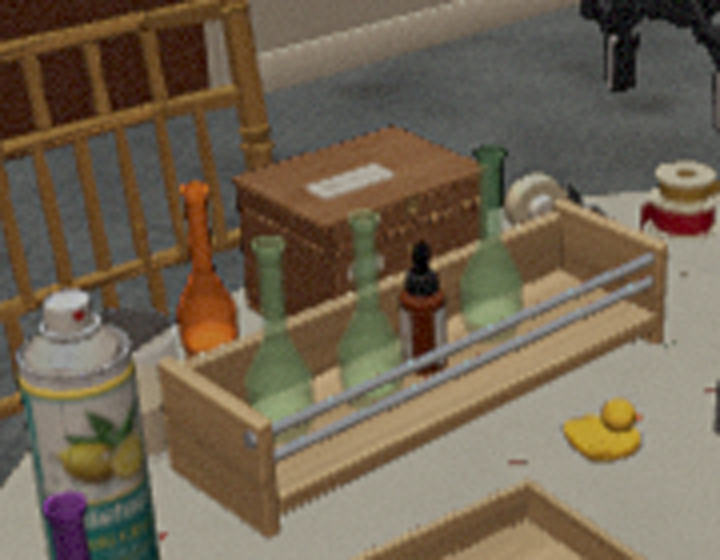

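The crop confirms three green vases (crop pixels (270,330), (365,310), (490,240)). The brown bottle is at (425,310), and the orange and purple bottles are outside the rack. I'll do the pot first.

Call:
carry_out([
  [1, [-0.04, -0.012, 0], [0, 0, 0]],
  [1, [-0.04, -0.012, 0], [0, 0, 0]],
  [1, [-0.04, -0.012, 0], [0, 0, 0]],
  [1, [-0.04, -0.012, 0], [0, 0, 0]],
  [1, [-0.036, -0.011, 0.02], [0, 0, 0]],
  [1, [0, 0, 0.04], [0, 0, 0]],
  [1, [0, 0, 0.04], [0, 0, 0]],
  [1, [0, 0, 0], [0, 0, 0]],
  [1, [0, 0, 0], [0, 0, 0]],
], squeeze=30)

```text
clock: 1.05
tool_pos: [466.3, -196.1, 132.2]
orientation: [[-0.0, 1.0, -0.0], [1.0, 0.0, -0.0], [-0.0, -0.0, -1.0]]
contact_force: [-0.1, 0.1, 0.3]
gripper_width: 85.6
finger_force: 0.0
```

```bash
python3 - <<'E'
from fit import *
print(sensors.state()["tool_pos"])
for n in ["wrist","side"]:
    d=grab(n);P=cloud(d);hsv=cv2.cvtColor(d["image"],cv2.COLOR_BGR2HSV)
    k=(P[...,2]>58)&(P[...,2]<75)&(np.hypot(P[...,0]-466,P[...,1]+196)<70)&(hsv[...,1]>120)
    if k.sum()>10: print(n,k.sum(),circ(P[k][:,:2],27),circ(P[k][:,:2]),P[k].min(0),P[k].max(0))
E
```

```text
[ 466.30286824 -196.09154472  132.18884893]
wrist 2649 (array([ 465.64179033, -196.68492369]), 27, np.float64(1.2004766454763527)) (array([ 465.65220898, -196.79131235]), np.float64(26.49420844113938), np.float64(1.1268354713076414)) [ 436.65640427 -226.58278547   58.02180533] [ 494.4456359  -168.66178594   68.97533227]
side 130 (array([ 466.77330829, -200.569125  ]), 27, np.float64(1.4249363425364168)) (array([ 466.76802905, -200.57256514]), np.float64(26.92053696861692), np.float64(1.428158501845771)) [ 438.96741229 -230.24217831   58.13813576] [ 495.22378567 -170.82719407   68.45344649]
```

Call:
carry_out([
  [1, [-0.001, 0, 0.04], [0, 0, 0]],
  [1, [0, 0, 0.032], [0, 0, 0]],
  [1, [0, 0, 0.02], [0, 0, 0]],
  [1, [0, 0, 0], [0, 0, 0]],
  [-0.4, [0, 0, 0], [0, 0, 0]],
  [-1, [0, 0, 0], [0, 0, 0]],
  [-1, [0, 0, 0], [0, 0, 0]],
  [-1, [0, 0, 0], [0, 0, 0]],
  [-1, [0, 0, 0], [0, 0, 0]],
  [-1, [0, 0, 0], [0, 0, 0]],
  [-1, [0, 0, 0], [0, 0, 0]],
  [-1, [0, 0, -0.01], [0, 0, 0]],
  [-1, [0, 0, -0.02], [0, 0, 0]],
  [-1, [0, 0, -0.03], [0, 0, 0]],
  [-1, [0, 0, -0.03], [0, 0, 0]],
  [-1, [0, 0, -0.03], [0, 0, 0]],
  [-1, [0, 0, 0], [0, 0, 0]],
], squeeze=30)

```text
clock: 2.85
tool_pos: [467.6, -198.0, 164.3]
orientation: [[-0.0, 1.0, 0.007], [1.0, 0.0, -0.005], [-0.005, 0.007, -1.0]]
contact_force: [0.6, -0.2, -0.8]
gripper_width: 55.4
finger_force: 31.9
```

Call:
carry_out([
  [-1, [0.025, -0.002, 0], [0, 0, 0]],
  [-1, [0.04, -0.004, 0], [0, 0, 0]],
  [-1, [0.04, -0.004, 0], [0, 0, 0]],
  [-1, [0.04, -0.004, 0], [0, 0, 0]],
  [-1, [0.04, -0.004, 0], [0, 0, 0]],
  [-1, [0.04, -0.004, 0], [0, 0, 0]],
  [-1, [0.04, -0.004, 0], [0, 0, 0]],
  [-1, [0.04, -0.004, 0], [0, 0, 0]],
  [-1, [0.04, -0.004, 0], [0, 0, 0]],
  [-1, [0.04, -0.004, 0], [0, 0, 0]],
  [-1, [0.04, 0, 0], [0, 0, 0]],
  [-1, [0.022, 0, 0], [0, 0, 0]],
  [-1, [0, 0, 0.03], [0, 0, 0]],
  [-1, [0, 0, 0.04], [0, 0, 0]],
  [-1, [0, 0, 0.03], [0, 0, 0]],
  [-1, [0, 0, 0.02], [0, 0, 0]],
  [-1, [0, 0, 0.01], [0, 0, 0]],
  [-1, [0, 0, 0], [0, 0, 0]],
  [-1, [0, 0, 0], [0, 0, 0]],
])

```text
clock: 4.75
tool_pos: [428.6, 250.2, 30.3]
orientation: [[-0.0, 1.0, 0.001], [1.0, 0.0, 0.0], [0.0, 0.001, -1.0]]
contact_force: [0.5, -0.4, -0.4]
gripper_width: 55.0
finger_force: 32.0
```

Call:
carry_out([
  [-1, [0, 0, 0.003], [0, 0, 0]],
  [-1, [0, 0, 0.002], [0, 0, 0]],
  [0, [0, 0, 0], [0, 0, 0]],
  [0.5, [0, 0, 0], [0, 0, 0]],
  [1, [0, 0, 0], [0, 0, 0]],
  [1, [0, 0, 0], [0, 0, 0]],
  [1, [0, 0, 0], [0, 0, 0]],
  [1, [0, 0, 0], [0, 0, 0]],
  [1, [0, 0, -0.03], [0, 0, 0]],
  [1, [0, 0, -0.04], [0, 0, 0]],
  [1, [0, 0, -0.04], [0, 0, 0]],
  [1, [0, 0, -0.04], [0, 0, 0]],
  [1, [0, 0, -0.04], [0, 0, 0]],
  [1, [0, 0, 0], [0, 0, 0]],
])

```text
clock: 6.15
tool_pos: [429.8, 250.6, 219.3]
orientation: [[-0.0, 1.0, 0.009], [1.0, 0.0, 0.003], [0.003, 0.009, -1.0]]
contact_force: [0.6, 0.0, -1.5]
gripper_width: 85.2
finger_force: 0.0
```

```bash
python3 - <<'E'
from fit import *
d=grab("wrist");cv2.imwrite("pics/w1.png",d["image"]);P=cloud(d);hsv=cv2.cvtColor(d["image"],cv2.COLOR_BGR2HSV)
k=(P[...,2]>15)&(P[...,2]<80)&(np.hypot(P[...,0]-429,P[...,1]-250)<75)&(hsv[...,1]>150)&(hsv[...,0]<15)
print(k.sum(),P[k].min(0),P[k].max(0),sensors.state()["gripper_width"])
E
```

```text
2417 [357.33006001 221.06544494  15.01165166] [455.55603003 278.77665517  53.00358885] 85.63638340929673
```

View pics/w1.png

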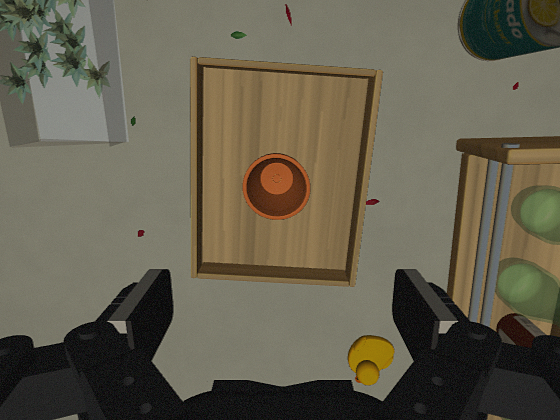

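The pot stands in the tray at (277,187). Now I'll measure the vases from nearer.

Call:
carry_out([
  [1, [-0.03, 0.035, -0.02], [0, 0, 0]],
  [1, [-0.03, 0.035, -0.02], [0, 0, 0]],
  [1, [-0.03, 0.035, 0], [0, 0, 0]],
  [1, [-0.03, 0.035, 0], [0, 0, 0]],
  [1, [-0.03, 0.03, 0], [0, 0, 0]],
  [1, [0, 0, 0], [0, 0, 0]],
  [1, [0, 0, 0], [0, 0, 0]],
])

```text
clock: 6.9
tool_pos: [597.5, 99.8, 252.0]
orientation: [[0.001, 1.0, -0.003], [1.0, -0.001, 0.0], [0.0, -0.003, -1.0]]
contact_force: [-0.4, 1.0, 0.4]
gripper_width: 85.6
finger_force: 0.0
```

```bash
python3 - <<'E'
from fit import *
print(sensors.state()["tool_pos"])
d=grab("wrist");cv2.imwrite("pics/w2.png",d["image"]);P=cloud(d);hsv=cv2.cvtColor(d["image"],cv2.COLOR_BGR2HSV)
for c in [(672,31),(655,160),(663,229)]:
    g=(np.hypot(P[...,0]-c[0],P[...,1]-c[1])<28)
    for z0,z1 in [(105,140),(140,200)]:
        k=g&(P[...,2]>z0)&(P[...,2]<z1)
        if k.sum()>10: print(c,z0,k.sum(),circ(P[k][:,:2],12)[::2],P[k].mean(0).round(1),P[k][:,2].max())
E
```

```text
[597.47029372  99.80459595 252.02928281]
(672, 31) 105 542 (array([661.16335077,  47.24272569]), np.float64(2.307971744919333)) [667.1  37.2 121.5] 139.94272233745107
(672, 31) 140 1136 (array([674.77065879,  32.04352935]), np.float64(2.157403197850584)) [667.2  32.5 165.3] 181.4984098708081
(655, 160) 105 339 (array([650.40634069, 150.40096142]), np.float64(2.6791240665379594)) [650.5 159.4 124. ] 139.96282492457416
(655, 160) 140 1156 (array([648.44332561, 159.55869077]), np.float64(2.9960824033532987)) [653.7 158.8 165.9] 175.33359724904318
(663, 229) 105 423 (array([648.45161235, 215.41041317]), np.float64(1.901706067662983)) [656.7 223.9 123.2] 139.95828637416946
(663, 229) 140 463 (array([656.66218389, 210.14346747]), np.float64(1.9538977246092653)) [659.1 221.6 159.6] 175.28234520601472
```

View pics/w2.png

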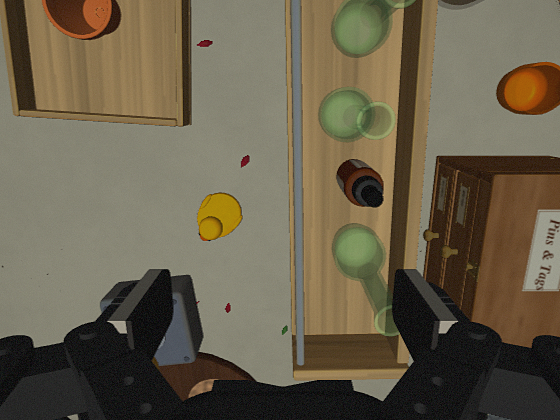

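The wrist view shows the bulbs of v1 at (358,250), v2 at (347,114) and v3 at (360,25). The mouth rings are near (389,320), (377,120) and (402,0), and the glue bottle is at (362,185). I'll cast rays through the mouths and bulbs.

```bash
cat >> h.py <<'E'
def ray(d,u,v,z):
    K=np.array(d["intrinsics"]);r=np.array(d["rotation"])@np.array([(u-K[0,2])/K[0,0],-(v-K[1,2])/K[1,1],-1]);o=np.array(d["xyz"])
    return (o+r*(z-o[2])/r[2])[:2].round(1)
E
python3 - <<'E'
from h import *
d=grab("wrist")
for n,b,m,h in [("v1",(358,250),(389,320),180),("v2",(347,114),(377,120),174),("v3",(360,25),(402,0),174)]:
    print(n,"bulb",ray(d,*b,58),"mouth",ray(d,*m,h))
E
```

```text
v1 bulb [671.5  31.5] mouth [668.3  32.3]
v2 bulb [654.5 159.8] mouth [652.7 160.1]
v3 bulb [661.8 230.9] mouth [661.6 222.3]
```

Call:
carry_out([
  [1, [-0.034, 0.036, 0], [0, 0, 0]],
  [1, [-0.034, 0.036, 0], [0, 0, 0]],
  [0.6, [0, 0, 0], [0, 0, 0]],
  [0.6, [0, 0, 0.04], [0, 0, 0]],
  [0.6, [0, 0, 0.04], [0, 0, 0]],
  [0.6, [0, 0, 0.03], [0, 0, 0]],
  [0.6, [0, 0, 0.017], [0, 0, 0]],
  [0.6, [0, 0, 0], [0, 0, 0]],
  [0.6, [0, 0, 0], [0, 0, 0]],
])

```text
clock: 7.9
tool_pos: [669.6, 33.2, 128.2]
orientation: [[-0.001, 1.0, 0.001], [1.0, 0.001, -0.0], [-0.0, 0.001, -1.0]]
contact_force: [0.7, -0.5, 0.8]
gripper_width: 68.4
finger_force: 0.0
```

Call:
carry_out([
  [0.2, [0, 0, 0], [0, 0, 0]],
  [-0.2, [0, 0, 0], [0, 0, 0]],
  [-0.5, [0, 0, 0], [0, 0, 0]],
  [-1, [0, 0, 0], [0, 0, 0]],
  [-1, [0, 0, 0], [0, 0, 0]],
  [-1, [0, 0, 0], [0, 0, 0]],
  [-1, [0, 0, 0], [0, 0, 0]],
  [-1, [0, 0, 0], [0, 0, 0]],
  [-1, [0, 0, -0.005], [0, 0, 0]],
  [-1, [0, 0, -0.01], [0, 0, 0]],
  [-1, [0, 0, -0.02], [0, 0, 0]],
  [-1, [0, 0, -0.02], [0, 0, 0]],
  [-1, [0, 0, -0.02], [0, 0, 0]],
  [-1, [0, 0, -0.02], [0, 0, 0]],
  [-1, [0, 0, 0], [0, 0, 0]],
], squeeze=35)

```text
clock: 9.4
tool_pos: [670.7, 32.2, 225.6]
orientation: [[0.0, 1.0, 0.006], [1.0, 0.0, -0.001], [-0.001, 0.006, -1.0]]
contact_force: [0.3, 0.7, -0.4]
gripper_width: 23.0
finger_force: 34.4
```

Call:
carry_out([
  [-1, [-0.01, -0.005, 0], [0, 0, 0]],
  [-1, [-0.025, -0.013, 0], [0, 0, 0]],
  [-1, [-0.034, -0.016, 0], [0, 0, 0]],
  [-1, [-0.034, -0.016, 0], [0, 0, 0]],
  [-1, [-0.034, -0.016, 0], [0, 0, 0]],
  [-1, [-0.034, -0.016, 0], [0, 0, 0]],
  [-1, [-0.034, -0.016, 0], [0, 0, 0]],
  [-1, [-0.034, -0.016, 0], [0, 0, 0]],
  [-1, [-0.034, -0.016, 0], [0, 0, 0]],
  [-1, [-0.025, -0.01, 0], [0, 0, 0]],
  [-1, [-0.011, -0.003, 0], [0, 0, 0]],
  [-1, [0, 0, 0], [0, 0, 0]],
  [-1, [0, 0, 0.02], [0, 0, 0]],
  [-1, [0, 0, 0.03], [0, 0, 0]],
  [-1, [0, 0, 0.025], [0, 0, 0]],
  [-1, [0, 0, 0.012], [0, 0, 0]],
  [-1, [0, 0, 0.006], [0, 0, 0]],
  [-1, [0, 0, 0], [0, 0, 0]],
  [-1, [0, 0, 0], [0, 0, 0]],
])

```text
clock: 11.3
tool_pos: [527.2, -276.8, 130.2]
orientation: [[-0.0, 1.0, 0.001], [1.0, 0.0, -0.001], [-0.001, 0.001, -1.0]]
contact_force: [-0.1, 0.9, -0.5]
gripper_width: 23.3
finger_force: 34.5
```

```bash
python3 - <<'E'
from h import *
print(sensors.state()["tool_pos"])
d=grab("side");c=project(d,[[527,-277,22],[527,-277,80]]);print(c)
cv2.imwrite("pics/s2.png",cv2.resize(d["image"][200:350,160:360],None,fx=4,fy=4,interpolation=2))
E
```

```text
[ 527.19221222 -276.79584994  130.20362491]
[[260.06805375 305.84513078]
 [258.97835073 289.83739453]]
```

View pics/s2.png

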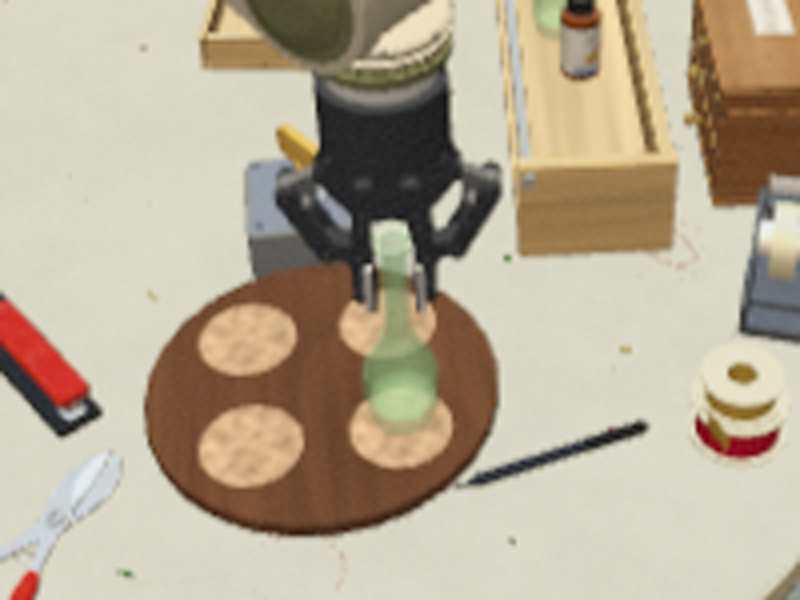

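The vase hangs over its disc at (400,410) in the crop, about 10 mm up. I'll lower it and release.

Call:
carry_out([
  [-1, [0, 0, 0.004], [0, 0, 0]],
  [-1, [0, 0, 0.003], [0, 0, 0]],
  [-1, [0, 0, 0.002], [0, 0, 0]],
  [-1, [0, 0, 0.001], [0, 0, 0]],
  [-1, [0, 0, 0], [0, 0, 0]],
  [-1, [0, 0, 0], [0, 0, 0]],
])

```text
clock: 11.95
tool_pos: [526.7, -276.9, 119.9]
orientation: [[0.0, 1.0, 0.0], [1.0, -0.0, -0.001], [-0.001, 0.0, -1.0]]
contact_force: [-1.9, 1.3, 5.2]
gripper_width: 23.0
finger_force: 35.3
```

Call:
carry_out([
  [-0.35, [0, 0, 0], [0, 0, 0]],
  [-0.2, [0, 0, 0], [0, 0, 0]],
  [0, [0, 0, 0], [0, 0, 0]],
  [0.2, [0, 0, 0], [0, 0, 0]],
  [0.2, [0, 0, 0], [0, 0, 0]],
  [0.2, [0, 0, -0.02], [0, 0, 0]],
  [0.2, [0, 0, -0.04], [0, 0, 0]],
  [0.2, [0, 0, -0.04], [0, 0, 0]],
  [0.2, [0, 0, -0.02], [0, 0, 0]],
  [0.2, [0, 0, 0], [0, 0, 0]],
  [0.2, [0, 0, 0], [0, 0, 0]],
])

```text
clock: 13.05
tool_pos: [526.5, -276.6, 238.4]
orientation: [[-0.0, 1.0, -0.001], [1.0, 0.0, 0.0], [0.0, -0.001, -1.0]]
contact_force: [-0.6, -0.0, -0.4]
gripper_width: 51.0
finger_force: 0.0
```

```bash
cat > see.py <<'E'
from fit import *
# green vases on platter: per blob in side view -> bottom & tilt
def vases():
    d=grab("side");P=cloud(d);hsv=cv2.cvtColor(d["image"],cv2.COLOR_BGR2HSV)
    g=(hsv[...,0]>35)&(hsv[...,0]<85)&(hsv[...,1]>40)
    for n,c in dict(d3=(527.5,-276.8),d2=(432.3,-288.6),d0=(515.7,-181.6),d1=(420.5,-193.4)).items():
        k=g&(np.hypot(P[...,0]-c[0],P[...,1]-c[1])<35)&(P[...,2]>24)&(P[...,2]<185)
        if k.sum()>60:
            o=[]
            for a,b,r in [(40,70,None),(100,130,12),(130,180,12)]:
                q=P[k&(P[...,2]>a)&(P[...,2]<b)]
                o.append((circ(q[:,:2],r or 22.5,np.array(c))[0].round(1).tolist(),len(q)) if len(q)>8 else None)
            print(n,k.sum(),o,P[k][:,2].max().round())
    return d
E
python3 -c "
from see import *
print(sensors.state()['tool_pos']);d=vases()"
```

```text
[ 526.48218097 -276.57854856  238.39444357]
d3 340 [([528.4, -280.2], 111), None, ([524.1, -278.1], 54)] 171.0
```

Call:
carry_out([
  [0.6, [0.037, 0.011, 0], [0, 0, 0]],
  [0.6, [0.04, 0.012, 0], [0, 0, 0]],
  [0.6, [0.04, 0.012, 0], [0, 0, 0]],
  [0.6, [0.04, 0.012, 0], [0, 0, 0]],
  [0.6, [0.04, 0.012, 0], [0, 0, 0]],
  [0.6, [0.04, 0.012, 0], [0, 0, 0]],
  [0.6, [0.04, 0.012, 0], [0, 0, 0]],
  [0.6, [0.04, 0.012, 0], [0, 0, 0]],
  [0.6, [0.04, 0.012, 0], [0, 0, 0]],
  [0.6, [0.04, 0.012, 0], [0, 0, 0]],
  [0.6, [0.04, 0.008, 0], [0, 0, 0]],
  [0.6, [0, 0, 0], [0, 0, 0]],
  [0.6, [0, 0, 0.03], [0, 0, 0]],
  [0.6, [0, 0, 0.04], [0, 0, 0]],
  [0.6, [0, 0, 0.03], [0, 0, 0]],
  [0.6, [0, 0, 0.012], [0, 0, 0]],
  [0.6, [0, 0, 0], [0, 0, 0]],
  [0.6, [0, 0, 0], [0, 0, 0]],
])

```text
clock: 14.9
tool_pos: [654.3, 160.1, 128.4]
orientation: [[0.0, 1.0, 0.002], [1.0, -0.0, 0.0], [0.0, 0.002, -1.0]]
contact_force: [0.1, 0.5, 0.2]
gripper_width: 68.4
finger_force: 0.0
```

Call:
carry_out([
  [0.2, [0, 0, 0], [0, 0, 0]],
  [-0.2, [0, 0, 0], [0, 0, 0]],
  [-0.5, [0, 0, 0], [0, 0, 0]],
  [-1, [0, 0, 0], [0, 0, 0]],
  [-1, [0, 0, 0], [0, 0, 0]],
  [-1, [0, 0, 0], [0, 0, 0]],
  [-1, [0, 0, 0], [0, 0, 0]],
  [-1, [0, 0, 0], [0, 0, 0]],
  [-1, [0, 0, -0.005], [0, 0, 0]],
  [-1, [0, 0, -0.01], [0, 0, 0]],
  [-1, [0, 0, -0.02], [0, 0, 0]],
  [-1, [0, 0, -0.02], [0, 0, 0]],
  [-1, [0, 0, -0.02], [0, 0, 0]],
  [-1, [0, 0, -0.02], [0, 0, 0]],
  [-1, [0, 0, 0], [0, 0, 0]],
], squeeze=35)

```text
clock: 16.4
tool_pos: [654.6, 160.4, 225.5]
orientation: [[-0.0, 1.0, 0.006], [1.0, 0.0, 0.0], [0.0, 0.006, -1.0]]
contact_force: [1.0, 0.8, -0.5]
gripper_width: 21.9
finger_force: 34.4
```

Call:
carry_out([
  [-1, [-0.012, -0.006, 0], [0, 0, 0]],
  [-1, [-0.025, -0.012, 0], [0, 0, 0]],
  [-1, [-0.034, -0.017, 0], [0, 0, 0]],
  [-1, [-0.034, -0.017, 0], [0, 0, 0]],
  [-1, [-0.034, -0.017, 0], [0, 0, 0]],
  [-1, [-0.034, -0.017, 0], [0, 0, 0]],
  [-1, [-0.034, -0.017, 0], [0, 0, 0]],
  [-1, [-0.034, -0.017, 0], [0, 0, 0]],
  [-1, [-0.034, -0.017, 0], [0, 0, 0]],
  [-1, [-0.034, -0.017, 0], [0, 0, 0]],
  [-1, [-0.034, -0.017, 0], [0, 0, 0]],
  [-1, [-0.034, -0.017, 0], [0, 0, 0]],
  [-1, [-0.034, -0.017, 0], [0, 0, 0]],
  [-1, [-0.026, -0.012, 0], [0, 0, 0]],
  [-1, [-0.012, -0.005, 0], [0, 0, 0]],
  [-1, [0, 0, 0], [0, 0, 0]],
  [-1, [0, 0, 0], [0, 0, 0]],
])

```text
clock: 18.1
tool_pos: [432.0, -287.8, 221.7]
orientation: [[-0.0, 1.0, -0.0], [1.0, 0.0, 0.001], [0.001, -0.0, -1.0]]
contact_force: [0.1, -0.3, -1.7]
gripper_width: 22.3
finger_force: 34.5
```

Call:
carry_out([
  [-1, [0, 0, 0.02], [0, 0, 0]],
  [-1, [0, 0, 0.03], [0, 0, 0]],
  [-1, [0, 0, 0.025], [0, 0, 0]],
  [-1, [0, 0, 0.012], [0, 0, 0]],
  [-1, [0, 0, 0.006], [0, 0, 0]],
  [-1, [0, 0, 0.005], [0, 0, 0]],
  [-1, [0, 0, 0.002], [0, 0, 0]],
  [-1, [0, 0, 0.002], [0, 0, 0]],
  [-1, [0, 0, 0.001], [0, 0, 0]],
  [-1, [0, 0, 0], [0, 0, 0]],
  [-1, [0, 0, 0], [0, 0, 0]],
])

```text
clock: 19.2
tool_pos: [431.9, -289.0, 119.7]
orientation: [[0.0, 1.0, 0.001], [1.0, -0.0, -0.001], [-0.001, 0.001, -1.0]]
contact_force: [-1.5, 0.6, 4.1]
gripper_width: 22.5
finger_force: 34.9
```

Contact of 4 N. I'll release and rise.

Call:
carry_out([
  [-0.35, [0, 0, 0], [0, 0, 0]],
  [-0.2, [0, 0, 0], [0, 0, 0]],
  [0, [0, 0, 0], [0, 0, 0]],
  [0.2, [0, 0, 0], [0, 0, 0]],
  [0.2, [0, 0, 0], [0, 0, 0]],
  [0.2, [0, 0, -0.02], [0, 0, 0]],
  [0.2, [0, 0, -0.04], [0, 0, 0]],
  [0.2, [0, 0, -0.04], [0, 0, 0]],
  [0.2, [0, 0, -0.02], [0, 0, 0]],
  [0.2, [0, 0, 0], [0, 0, 0]],
  [0.2, [0, 0, 0], [0, 0, 0]],
])

```text
clock: 20.3
tool_pos: [431.5, -288.5, 238.5]
orientation: [[-0.0, 1.0, -0.0], [1.0, 0.0, 0.0], [0.0, -0.0, -1.0]]
contact_force: [-0.1, 0.8, -0.7]
gripper_width: 51.1
finger_force: 0.0
```

```bash
python3 -c "
from see import *
print(sensors.state()['tool_pos']);d=vases()"
```

```text
[ 431.5007455  -288.53744434  238.47110641]
d3 344 [([528.2, -280.4], 117), None, ([522.8, -279.3], 57)] 172.0
d2 323 [([432.7, -290.6], 130), None, ([424.7, -292.4], 45)] 164.0
```

Call:
carry_out([
  [0.6, [0.043, 0.019, 0], [0, 0, 0]],
  [0.6, [0.043, 0.019, 0], [0, 0, 0]],
  [0.6, [0.043, 0.019, 0], [0, 0, 0]],
  [0.6, [0.043, 0.019, 0], [0, 0, 0]],
  [0.6, [0.043, 0.019, 0], [0, 0, 0]],
  [0.6, [0.043, 0.019, 0], [0, 0, 0]],
  [0.6, [0.043, 0.019, 0], [0, 0, 0]],
  [0.6, [0.043, 0.019, 0], [0, 0, 0]],
  [0.6, [0.043, 0.019, 0], [0, 0, 0]],
  [0.6, [0.043, 0.019, 0], [0, 0, 0]],
  [0.6, [0.043, 0.019, 0], [0, 0, 0]],
  [0.6, [0.043, 0.019, 0], [0, 0, 0]],
  [0.6, [0.002, 0.002, 0], [0, 0, 0]],
  [0.6, [0, 0, 0], [0, 0, 0]],
  [0.6, [0, 0, 0], [0, 0, 0]],
])

```text
clock: 21.85
tool_pos: [661.4, 228.2, 238.3]
orientation: [[0.001, 1.0, -0.002], [1.0, -0.001, -0.001], [-0.001, -0.002, -1.0]]
contact_force: [-0.3, 0.2, 0.1]
gripper_width: 68.3
finger_force: 0.0
```

```bash
python3 - <<'E'
from h import *
print(sensors.state()["tool_pos"])
d=grab("wrist");c=[project(d,[[662,y,174]])[0].round().tolist() for y in (225,230)];print(c,project(d,[[662,230,57]]))
cv2.imwrite("pics/w3.png",d["image"])
E
```

```text
[661.42217263 228.22658685 238.25422457]
[[282.0, 231.0], [281.0, 222.0]] [[281.93132111 181.04233493]]
```

View pics/w3.png

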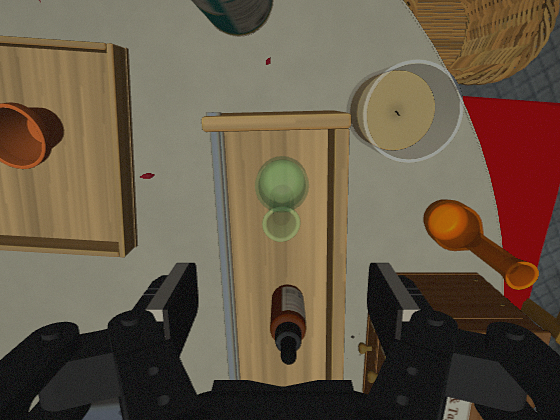

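The view shows the vase's mouth ring at (281,223), which agrees with y ≈ 229.5, and the glue bottle clear of the path at (287,325). Descending.

Call:
carry_out([
  [0.6, [0.001, 0, 0.03], [0, 0, 0]],
  [0.6, [0, 0, 0.04], [0, 0, 0]],
  [0.6, [0, 0, 0.03], [0, 0, 0]],
  [0.6, [0, 0, 0.012], [0, 0, 0]],
  [0.6, [0, 0, 0], [0, 0, 0]],
  [0.2, [0, 0, 0], [0, 0, 0]],
  [-0.2, [0, 0, 0], [0, 0, 0]],
  [-0.5, [0, 0, 0], [0, 0, 0]],
  [-1, [0, 0, 0], [0, 0, 0]],
  [-1, [0, 0, 0], [0, 0, 0]],
  [-1, [0, 0, 0], [0, 0, 0]],
  [-1, [0, 0, 0], [0, 0, 0]],
  [-1, [0, 0, 0], [0, 0, 0]],
  [-1, [0, 0, -0.005], [0, 0, 0]],
  [-1, [0, 0, -0.01], [0, 0, 0]],
  [-1, [0, 0, -0.02], [0, 0, 0]],
  [-1, [0, 0, -0.02], [0, 0, 0]],
  [-1, [0, 0, -0.02], [0, 0, 0]],
  [-1, [0, 0, -0.02], [0, 0, 0]],
  [-1, [0, 0, 0], [0, 0, 0]],
], squeeze=35)

```text
clock: 23.9
tool_pos: [662.6, 230.5, 225.8]
orientation: [[-0.0, 1.0, 0.006], [1.0, 0.0, 0.001], [0.001, 0.006, -1.0]]
contact_force: [-0.7, -0.5, -0.6]
gripper_width: 22.1
finger_force: 34.4
```

Call:
carry_out([
  [-1, [-0.012, -0.004, 0], [0, 0, 0]],
  [-1, [-0.025, -0.009, 0], [0, 0, 0]],
  [-1, [-0.034, -0.012, 0], [0, 0, 0]],
  [-1, [-0.034, -0.012, 0], [0, 0, 0]],
  [-1, [-0.034, -0.012, 0], [0, 0, 0]],
  [-1, [-0.034, -0.012, 0], [0, 0, 0]],
  [-1, [-0.034, -0.012, 0], [0, 0, 0]],
  [-1, [-0.034, -0.012, 0], [0, 0, 0]],
  [-1, [-0.034, -0.012, 0], [0, 0, 0]],
  [-1, [-0.034, -0.012, 0], [0, 0, 0]],
  [-1, [-0.034, -0.012, 0], [0, 0, 0]],
  [-1, [-0.034, -0.012, 0], [0, 0, 0]],
  [-1, [-0.023, -0.009, 0], [0, 0, 0]],
  [-1, [-0.012, -0.004, 0], [0, 0, 0]],
  [-1, [0, 0, 0], [0, 0, 0]],
  [-1, [0, 0, 0], [0, 0, 0]],
])

```text
clock: 25.5
tool_pos: [515.9, -180.8, 221.8]
orientation: [[-0.0, 1.0, -0.0], [1.0, 0.0, 0.001], [0.001, -0.0, -1.0]]
contact_force: [0.3, -0.3, -2.0]
gripper_width: 22.3
finger_force: 34.5
```

Call:
carry_out([
  [-1, [0, 0, 0.02], [0, 0, 0]],
  [-1, [0, 0, 0.03], [0, 0, 0]],
  [-1, [0, 0, 0.025], [0, 0, 0]],
  [-1, [0, 0, 0.012], [0, 0, 0]],
  [-1, [0, 0, 0.006], [0, 0, 0]],
  [-1, [0, 0, 0.005], [0, 0, 0]],
  [-1, [0, 0, 0.002], [0, 0, 0]],
  [-1, [0, 0, 0.002], [0, 0, 0]],
  [-1, [0, 0, 0.001], [0, 0, 0]],
  [-1, [0, 0, 0], [0, 0, 0]],
  [-1, [0, 0, 0], [0, 0, 0]],
])

```text
clock: 26.6
tool_pos: [516.1, -182.0, 120.5]
orientation: [[0.0, 1.0, 0.002], [1.0, -0.0, -0.001], [-0.001, 0.002, -1.0]]
contact_force: [-2.4, 1.2, 6.1]
gripper_width: 22.1
finger_force: 35.4
```

Call:
carry_out([
  [-0.35, [0, 0, 0], [0, 0, 0]],
  [-0.2, [0, 0, 0], [0, 0, 0]],
  [0, [0, 0, 0], [0, 0, 0]],
  [0.2, [0, 0, 0], [0, 0, 0]],
  [0.2, [0, 0, 0], [0, 0, 0]],
  [0.2, [0, 0, -0.02], [0, 0, 0]],
  [0.2, [0, 0, -0.04], [0, 0, 0]],
  [0.2, [0, 0, -0.04], [0, 0, 0]],
  [0.2, [0, 0, -0.02], [0, 0, 0]],
  [0.2, [0, 0, 0], [0, 0, 0]],
  [0.2, [0, 0, 0], [0, 0, 0]],
])

```text
clock: 27.7
tool_pos: [515.5, -181.6, 238.4]
orientation: [[0.0, 1.0, -0.001], [1.0, -0.0, 0.0], [0.0, -0.001, -1.0]]
contact_force: [1.2, -0.7, -1.0]
gripper_width: 51.4
finger_force: 0.0
```

```bash
python3 - <<'E'
from see import *
s=sensors.state();print(s['tool_pos'],s["joint_pos"].round(1));d=vases()
cv2.imwrite("pics/s3.png",cv2.resize(d["image"][150:340,160:400],None,fx=3,fy=3,interpolation=2))
d=grab("scene");P=cloud(d);hsv=cv2.cvtColor(d["image"],cv2.COLOR_BGR2HSV)
k=(P[...,2]>15)&(P[...,2]<60)&(np.hypot(P[...,0]-429,P[...,1]-250)<75)&(hsv[...,1]>150)&(hsv[...,0]<12);print("pot",k.sum(),P[k].mean(0))
E
```

```text
[ 515.470289   -181.60823049  238.44413716] [-31.7  20.4  81.3  -0.   78.3 -31.7]
d3 459 [([528.0, -280.4], 120), ([527.6, -275.5], 48), ([529.1, -277.1], 129)] 171.0
d2 317 [([432.7, -290.6], 127), None, ([426.4, -291.9], 42)] 164.0
d0 209 [([517.7, -184.4], 52), ([516.8, -179.7], 43), ([518.1, -181.2], 68)] 165.0
pot 453 [431.00926691 274.16089526  37.9545576 ]
```

View pics/s3.png

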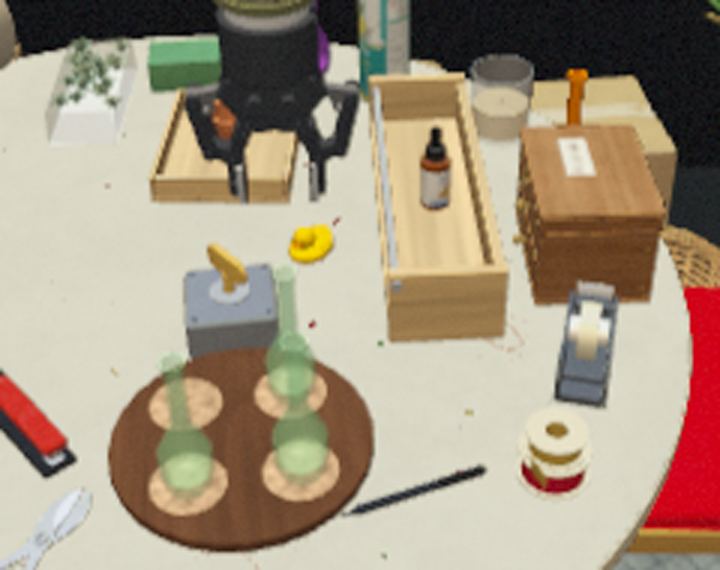

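The crop shows all three vases upright on discs, at (185,460), (300,445) and (290,365). Only the glue bottle is left in the rack, and the pot is in the tray at (222,118). Now the key.

Call:
carry_out([
  [0.2, [0.028, -0.015, 0], [0, 0, 0]],
  [0.2, [0.028, -0.016, 0], [0, 0, 0]],
  [0.2, [0.028, -0.015, 0], [0, 0, 0]],
  [0.2, [0.029, -0.016, 0], [0, 0, 0]],
  [0.2, [0, 0, 0], [0, 0, -0.091]],
  [0.2, [0, 0, 0], [0, 0, -0.091]],
  [0.2, [0, 0, 0], [0, 0, -0.091]],
  [0.2, [0, 0, 0], [0, 0, -0.091]],
  [0.2, [0, 0, 0], [0, 0, -0.091]],
  [0.2, [0, 0, 0.04], [0, 0, 0]],
  [0.2, [0, 0, 0.04], [0, 0, 0]],
  [0.2, [0, 0, 0], [0, 0, 0]],
  [0.2, [0, 0, 0], [0, 0, 0]],
])

```text
clock: 29.1
tool_pos: [453.7, -68.8, 159.4]
orientation: [[-0.655, 0.755, -0.001], [0.755, 0.655, 0.0], [0.001, -0.001, -1.0]]
contact_force: [0.5, -0.0, 0.6]
gripper_width: 51.2
finger_force: 0.0
```

```bash
cat > key.py <<'E'
from fit import *
s=sensors.state();R=s["orientation"];print(s["tool_pos"].round(1),s["joint_pos"].round(1),"tool y ang",np.degrees(np.arctan2(R[1,1],R[0,1])).round(1),"mom",np.round(s["moment"],2))
for n in ["wrist","side","scene"]:
    d=grab(n);P=cloud(d);hsv=cv2.cvtColor(d["image"],cv2.COLOR_BGR2HSV)
    k=(P[...,2]>74)&(P[...,2]<103)&(np.hypot(P[...,0]-454,P[...,1]+68.5)<36)&(hsv[...,1]>110)&(hsv[...,0]>12)&(hsv[...,0]<30)
    p=P[k][:,:2]
    if len(p)>15:
        v=np.linalg.svd(p-p.mean(0),full_matrices=0)[2][0];c,sz,_=cv2.minAreaRect(p.astype(np.float32))
        print(n,len(p),np.round(c,1),np.round(sz,1),"wing ang",(np.degrees(np.arctan2(v[1],v[0]))%180).round(1))
E
python3 key.py
```

```text
[453.7 -68.8 159.4] [-23.3  14.  102.6  -0.   63.5 -64.2] tool y ang 40.9 mom [ 0.05  0.01 -0.04]
wrist 1203 [452.3 -68. ] [10.9 56.9] wing ang 130.5
side 85 [453.7 -71.7] [ 7.8 55.8] wing ang 130.6
scene 53 [449.2 -65.3] [10.8 52.8] wing ang 132.3
```

Call:
carry_out([
  [0.2, [0, 0, 0.03], [0, 0, 0]],
  [0.2, [0, 0, 0.03], [0, 0, 0]],
  [0.2, [0, 0, 0.02], [0, 0, 0]],
  [0.2, [0, 0, 0.012], [0, 0, 0]],
  [0.2, [0, 0, 0], [0, 0, 0]],
  [-0.4, [0, 0, 0], [0, 0, 0]],
  [-1, [0, 0, 0], [0, 0, 0]],
  [-1, [0, 0, 0], [0, 0, 0]],
  [-1, [0, 0, 0], [0, 0, 0]],
  [-1, [0, 0, 0], [0, 0, 0]],
  [-1, [0, 0, 0], [0, 0, 0]],
  [-1, [0, 0, 0], [0, 0, 0.04]],
  [-1, [0, 0, 0], [0, 0, 0.06]],
  [-1, [0, 0, 0], [0, 0, 0]],
], squeeze=60)

```text
clock: 30.65
tool_pos: [453.1, -69.9, 68.2]
orientation: [[-0.528, 0.849, -0.001], [0.849, 0.528, -0.002], [-0.001, -0.002, -1.0]]
contact_force: [-9.4, -8.7, 10.5]
gripper_width: 7.6
finger_force: 59.1
```

Call:
carry_out([
  [-1, [0, -0.001, 0], [0, 0, 0]],
  [-1, [0, 0, 0], [0, 0, 0.07]],
  [-1, [0, 0, 0], [0, 0, 0.08]],
  [-1, [0, 0, 0], [0, 0, 0.08]],
  [-1, [0, 0, 0], [0, 0, 0.08]],
  [-1, [0, 0, 0], [0, 0, 0.08]],
  [-1, [0, 0, 0], [0, 0, 0.08]],
  [-1, [0, 0, 0], [0, 0, 0.08]],
  [-1, [0, 0, 0], [0, 0, 0.08]],
  [-1, [0, 0, 0], [0, 0, 0.08]],
  [-1, [0, 0, 0], [0, 0, 0.08]],
  [-1, [0, 0, 0], [0, 0, 0]],
])

```text
clock: 31.85
tool_pos: [451.2, -69.8, 68.1]
orientation: [[0.633, 0.774, -0.004], [0.774, -0.633, -0.001], [-0.004, -0.002, -1.0]]
contact_force: [-14.3, -6.0, 16.1]
gripper_width: 7.7
finger_force: 60.0
```

```bash
python3 key.py
```

```text
[451.2 -69.8  68.1] [-23.5  21.8 108.2  -0.2  50.2  15.9] tool y ang -39.3 mom [-0.88  2.59 -0.01]
wrist 3300 [453.8 -66.5] [52.  30.4] wing ang 51.9
side 42 [441.4 -85.2] [22.3 12.1] wing ang 58.7
scene 98 [452.  -67.3] [57.2 13.7] wing ang 51.3
```

Call:
carry_out([
  [-1, [-0.0012, -0.0006, -0.001], [0, 0, 0]],
  [-1, [0, 0, 0], [0, 0, 0.08]],
  [-1, [0, 0, 0], [0, 0, 0.08]],
  [-1, [0, 0, 0], [0, 0, 0.08]],
  [-1, [0, 0, 0], [0, 0, 0.08]],
  [-1, [0, 0, 0], [0, 0, 0.08]],
  [-1, [0, 0, 0], [0, 0, 0.08]],
  [-1, [0, 0, 0], [0, 0, 0.08]],
  [-1, [0, 0, 0], [0, 0, 0.08]],
  [-1, [0, 0, 0], [0, 0, 0.08]],
  [-1, [0, 0, 0], [0, 0, 0]],
])

```text
clock: 33.1
tool_pos: [450.4, -68.4, 68.3]
orientation: [[0.97, -0.244, -0.003], [-0.244, -0.97, 0.003], [-0.004, -0.002, -1.0]]
contact_force: [-6.1, 7.4, 5.6]
gripper_width: 7.4
finger_force: 60.1
```

Call:
carry_out([
  [-1, [-0.0004, -0.0006, 0], [0, 0, 0]],
  [-1, [0, 0, 0], [0, 0, 0.08]],
  [-1, [0, 0, 0], [0, 0, 0.08]],
  [-1, [0, 0, 0], [0, 0, 0.08]],
  [-1, [0, 0, 0], [0, 0, 0.08]],
  [-1, [0, 0, 0], [0, 0, 0.08]],
  [-1, [0, 0, 0], [0, 0, 0.08]],
  [-1, [0, 0, 0], [0, 0, 0.08]],
  [-1, [0, 0, 0], [0, 0, 0.08]],
  [-1, [0, 0, 0], [0, 0, 0.08]],
  [-1, [0, 0, 0], [0, 0, 0]],
])

```text
clock: 34.2
tool_pos: [451.6, -67.2, 68.4]
orientation: [[0.191, -0.982, 0.001], [-0.982, -0.191, 0.003], [-0.003, -0.001, -1.0]]
contact_force: [3.8, 13.6, 0.3]
gripper_width: 7.6
finger_force: 59.5
```

```bash
python3 key.py
```

```text
[451.6 -67.2  68.4] [-23.3  21.7 108.4   0.3  50.  145.5] tool y ang -169.0 mom [ 2.32 -0.61  0.06]
wrist 3281 [452.1 -72.2] [30.5 52.1] wing ang 102.3
side 46 [455.1 -77.3] [ 8.5 54. ] wing ang 101.1
scene 50 [448.2 -56.7] [36.1 18.8] wing ang 99.6
```

Call:
carry_out([
  [-0.3, [0, 0, 0], [0, 0, 0]],
  [0.2, [0, 0, 0], [0, 0, 0]],
  [0.2, [0, 0, 0], [0, 0, 0]],
  [0.2, [0, 0, 0], [0, 0, 0]],
  [0.2, [0, 0, -0.03], [0, 0, 0]],
  [0.2, [0, 0, -0.03], [0, 0, 0]],
  [0.2, [0, 0, 0], [0, 0, -0.08]],
  [0.2, [0, 0, 0], [0, 0, -0.08]],
  [0.2, [0, 0, 0], [0, 0, -0.08]],
  [0.2, [0, 0, 0], [0, 0, -0.08]],
  [0.2, [0, 0, 0], [0, 0, -0.08]],
  [0.2, [0, 0, 0], [0, 0, -0.08]],
  [0.2, [0, 0, 0], [0, 0, -0.08]],
  [0.2, [0, 0, 0], [0, 0, -0.08]],
  [0.2, [0, 0, 0], [0, 0, -0.08]],
  [0.2, [0, 0, 0], [0, 0, -0.08]],
])

```text
clock: 35.95
tool_pos: [451.3, -69.3, 128.2]
orientation: [[0.994, -0.113, 0.0], [-0.113, -0.994, -0.0], [0.0, 0.0, -1.0]]
contact_force: [0.3, -0.3, 0.9]
gripper_width: 51.1
finger_force: 0.0
```

Call:
carry_out([
  [0.2, [0, 0, 0], [0, 0, -0.08]],
  [0.2, [0, 0, 0], [0, 0, -0.08]],
  [0.2, [0, 0, 0], [0, 0, -0.08]],
  [0.2, [0, 0, 0], [0, 0, -0.08]],
  [0.2, [0, 0, 0], [0, 0, -0.08]],
  [0.2, [0, 0, 0], [0, 0, -0.08]],
  [0.2, [0, 0, 0], [0, 0, -0.08]],
  [0.2, [0, 0, 0], [0, 0, -0.08]],
  [0.2, [0, 0, 0], [0, 0, -0.08]],
  [0.2, [0, 0, 0], [0, 0, -0.08]],
  [0.2, [0, 0, 0], [0, 0, -0.08]],
  [0.2, [0, 0, 0], [0, 0, -0.08]],
  [0.2, [0, 0, 0], [0, 0, -0.08]],
  [0.2, [0, 0, 0], [0, 0, -0.08]],
  [0.2, [0, 0, 0], [0, 0, -0.08]],
  [0.2, [0, 0, 0], [0, 0, 0]],
  [0.2, [0, 0, 0], [0, 0, 0]],
])

```text
clock: 37.65
tool_pos: [451.3, -69.2, 128.1]
orientation: [[-0.192, 0.981, 0.0], [0.981, 0.192, -0.0], [-0.0, 0.0, -1.0]]
contact_force: [0.2, -0.0, 0.4]
gripper_width: 51.5
finger_force: 0.0
```

```bash
python3 key.py
```

```text
[451.3 -69.2 128.1] [-23.5  16.1 105.1  -0.   58.8 -34.5] tool y ang 11.1 mom [0.03 0.03 0.01]
wrist 1613 [453.  -67.2] [11.2 56.8] wing ang 102.2
side 42 [454.8 -76.9] [ 6.5 49.7] wing ang 102.6
scene 92 [449.8 -65.5] [ 7.9 57.8] wing ang 99.7
```

Call:
carry_out([
  [0.2, [0.001, 0.0015, 0.03], [0, 0, -0.01]],
  [0.2, [0, 0, 0.02], [0, 0, 0]],
  [0.2, [0, 0, 0.01], [0, 0, 0]],
  [0.2, [0, 0, 0], [0, 0, 0]],
  [-0.4, [0, 0, 0], [0, 0, 0]],
  [-1, [0, 0, 0], [0, 0, 0]],
  [-1, [0, 0, 0], [0, 0, 0]],
  [-1, [0, 0, 0], [0, 0, 0]],
  [-1, [0, 0, 0], [0, 0, 0]],
  [-1, [0, 0, 0], [0, 0, 0]],
  [-1, [0, 0, 0], [0, 0, 0.08]],
  [-1, [0, 0, 0], [0, 0, 0.08]],
  [-1, [0, 0, 0], [0, 0, 0.08]],
  [-1, [0, 0, 0], [0, 0, 0.08]],
  [-1, [0, 0, 0], [0, 0, 0.08]],
  [-1, [0, 0, 0], [0, 0, 0.08]],
  [-1, [0, 0, 0], [0, 0, 0.08]],
  [-1, [0, 0, 0], [0, 0, 0]],
], squeeze=70)

```text
clock: 39.6
tool_pos: [452.3, -68.3, 69.0]
orientation: [[0.621, 0.783, -0.001], [0.783, -0.621, -0.001], [-0.001, 0.0, -1.0]]
contact_force: [-7.3, -1.7, 6.9]
gripper_width: 7.7
finger_force: 68.7
```

```bash
python3 key.py
```

```text
[452.3 -68.3  69. ] [-2.330e+01  2.170e+01  1.081e+02 -1.000e-01  5.010e+01  1.520e+01] tool y ang -38.4 mom [-0.44  1.03  0.01]
wrist 3110 [453.8 -66.5] [54.1 29. ] wing ang 52.0
side 44 [443.4 -80.8] [30.6 13.2] wing ang 71.8
scene 95 [451.9 -66.7] [57.7 12. ] wing ang 51.0
```

Call:
carry_out([
  [-1, [0, 0, 0], [0, 0, 0.06]],
  [-1, [0, 0, 0], [0, 0, 0.06]],
  [-1, [0, 0, 0], [0, 0, 0.06]],
  [-1, [0, 0, 0], [0, 0, 0.06]],
  [-1, [0, 0, 0], [0, 0, 0]],
])

```text
clock: 40.25
tool_pos: [452.4, -68.4, 69.0]
orientation: [[0.866, 0.5, -0.0], [0.5, -0.866, -0.001], [-0.001, 0.001, -1.0]]
contact_force: [-6.4, -2.4, 6.7]
gripper_width: 7.0
finger_force: 69.3
```

```bash
sed -i 's/"mom"/"t6",s["tau"][5].round(3),"mom"/' key.py; python3 key.py
```

```text
[452.4 -68.4  69. ] [-2.330e+01  2.170e+01  1.081e+02 -1.000e-01  5.010e+01  3.680e+01] tool y ang -60.0 t6 0.854 mom [-0.56  0.99  0.01]
wrist 3101 [456.3 -69.6] [53.7 30.7] wing ang 30.5
side 54 [453.8 -74.3] [53.1 11.8] wing ang 29.0
scene 100 [449.  -62.7] [57.9 16.8] wing ang 30.5
```

Call:
carry_out([
  [-1, [0, 0, 0], [0, 0, 0.06]],
  [-1, [0, 0, 0], [0, 0, 0.06]],
  [-1, [0, 0, 0], [0, 0, 0]],
])

```text
clock: 40.7
tool_pos: [452.4, -68.4, 69.0]
orientation: [[0.944, 0.331, -0.0], [0.331, -0.944, -0.002], [-0.001, 0.002, -1.0]]
contact_force: [-4.9, -4.1, 7.3]
gripper_width: 7.2
finger_force: 89.5
```

```bash
python3 key.py
```

```text
[452.4 -68.4  69. ] [-2.330e+01  2.170e+01  1.081e+02 -1.000e-01  5.010e+01  4.750e+01] tool y ang -70.7 t6 1.603 mom [-0.49  0.98  0.76]
wrist 3075 [456.3 -69.9] [53.5 30. ] wing ang 21.9
side 61 [454.2 -73.4] [54.7 11.7] wing ang 21.3
scene 100 [450.2 -61.7] [57.7 16.1] wing ang 24.2
```

The moment jumped to 0.76 N m and the wing lags the tool, after about 289° of turning in all. The key is at its stop. I'll release and rise, then do a final check.

Call:
carry_out([
  [-1, [0, 0, 0], [0, 0, -0.02]],
  [-0.3, [0, 0, 0], [0, 0, 0]],
  [0.2, [0, 0, 0], [0, 0, 0]],
  [0.2, [0, 0, 0], [0, 0, 0]],
  [0.2, [0, 0, 0], [0, 0, 0]],
  [0.2, [0, 0, -0.03], [0, 0, 0]],
  [0.2, [0, 0, -0.04], [0, 0, 0]],
  [0.2, [0, 0, -0.04], [0, 0, 0]],
  [0.2, [0, 0, -0.04], [0, 0, 0]],
  [0.2, [0, 0, -0.04], [0, 0, 0]],
  [0.2, [0, 0, 0], [0, 0, 0]],
  [0.2, [0, 0, 0], [0, 0, 0]],
])

```text
clock: 42.05
tool_pos: [452.6, -67.8, 258.1]
orientation: [[0.933, 0.361, 0.001], [0.361, -0.933, -0.0], [0.001, 0.0, -1.0]]
contact_force: [-0.6, 0.9, -0.6]
gripper_width: 50.9
finger_force: 0.0
```

```bash
python3 key.py; python3 - <<'E'
from see import *
d=vases();cv2.imwrite("pics/s4.png",cv2.resize(d["image"][150:340,160:400],None,fx=3,fy=3,interpolation=2))
d=grab("scene");cv2.imwrite("pics/sc4.png",cv2.resize(d["image"][150:340,180:420],None,fx=3,fy=3,interpolation=2))
E
```

```text
[452.6 -67.8 258.1] [-23.2   8.2  94.1   0.   77.7  45.6] tool y ang -68.9 t6 0.001 mom [-0.04 -0.    0.03]
wrist 590 [453.3 -69.2] [58.8 10.7] wing ang 22.9
side 130 [454.  -71.7] [55.6 12.1] wing ang 20.4
scene 180 [451.5 -66.3] [56.9 11.6] wing ang 23.2
d3 457 [([527.8, -280.4], 116), ([528.5, -275.9], 45), ([529.2, -277.3], 131)] 172.0
d2 318 [([432.9, -290.8], 124), None, ([437.8, -289.8], 42)] 166.0
d0 211 [([516.8, -183.7], 54), ([517.1, -180.8], 45), ([517.6, -181.2], 68)] 164.0
```

View pics/s4.png

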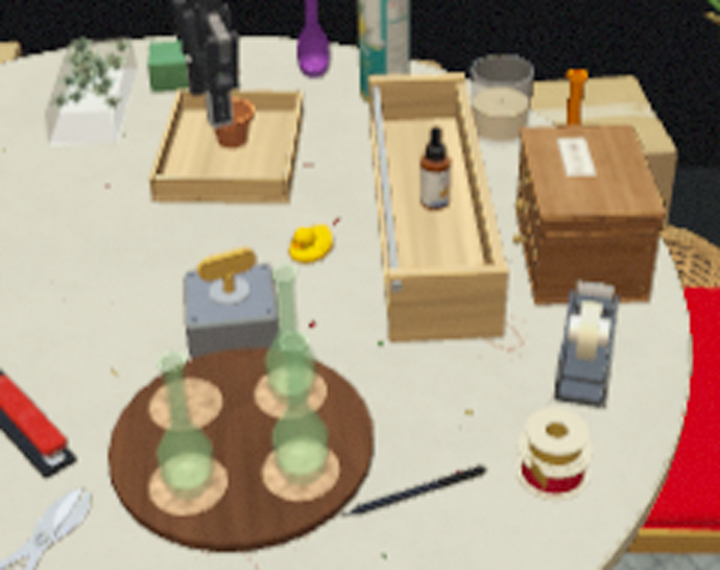

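View pics/sc4.png

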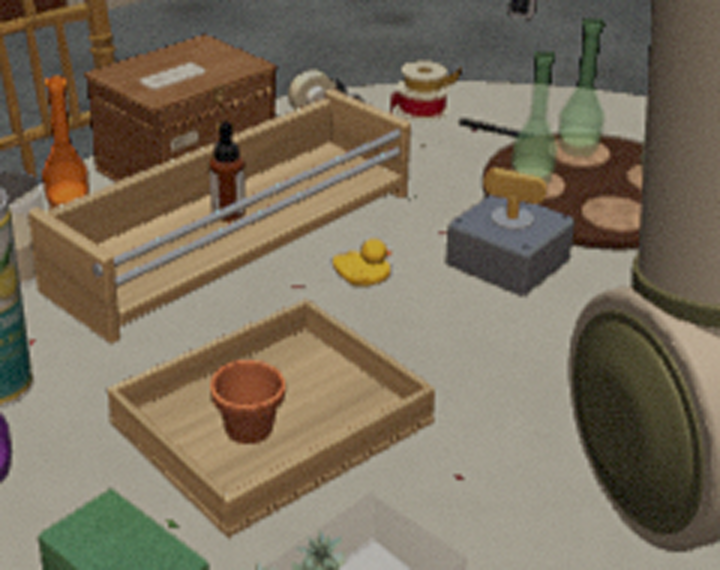

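The views show the vases on their discs, the pot standing in the tray at (248,400), the glue bottle in the rack and the duck untouched. A stop angle of 6.0 rad means the wing lay along the stand's x at zero, which fits. Handing in.

```bash
python3 -c "
from station import workorder
print(workorder.close_job())"
```

```text
the job is handed in; nothing more can be done
None
```

The job is handed in: the one pot is in the tray, the three vases that were there stand upright on cork discs, the key is wound to its stop, and the glue bottle and duck are where they were. The hand-in returned no verdict.

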